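# Hold a lithium cell on the contacts of the test jig

### The arm

A 7-joint arm with a two-finger parallel gripper is mounted at the origin on a cart in front of the work surface, level with it; the furniture and walls round the work are solid. World frame = base frame: x ahead of the robot, y to its left, z up, the work surface at z = 0. Lengths are in m, angles in rad, forces in N, time in s.
With the tool pointing down it reaches from about 0.4 to 0.85 m from the base axis. Payload 4.5 kg.
Tool frame: the origin (TCP) lies midway between the tips of the shut fingers; the grasp point (between the pads) lies 19 mm behind it; z points along the fingers, y is the line along which they close (so a half turn about z gives the same grasp; the last joint's range is limited). The gripper opens to 88 mm and grips with 3 to 60 N. Pads are 18 mm wide; open, the fingers measure 123 mm over their backs; the gripper's body (75 mm by 187 mm) begins 45 mm behind the grasp point.
Start: joints at [1.303, 0.689, -0.195, 1.565, 0.157, 0.902, -0.215], TCP at [0.186, -0.597, 0.2] pointing down, gripper open.
Joint ranges: [-3.01, 3.01], [-0.46, 2.08], [-1.47, 1.51], [0.13, 2.56], [-1, 4.14], [0.04, 2.09], [-2.66, 2.66]. Speed limits (rad/s): [2.57, 2.57, 3.14, 3.14, 3.14, 3.14, 3.14].

### API

Orientations are given as a unit quaternion [x, y, z, w].
In Python, from plant import r gives the robot as it stands.
- The arm moves only by the tool carry_out, never from a script. Its argument "plan" is a list of rows, each an object with "rot": the turn, a rotation vector about the tool's x, y, z in rad, a list of three; "xyz": the shift along the tool's x, y, z in m, a list of three; "grip": the closure in counts, from 0 (fully open) to 255 (shut). In form: [{"rot": [wx, wy, wz], "xyz": [dx, dy, dz], "grip": grip}, ...]. A call has 1 to 8 rows; each row is the pose to reach, as a shift and turn from the pose commanded when the call began, along the tool's axes at that moment; what a row does not reach only later rows make up. A row lasts 1/12 s, in which the tool goes at most 41.7 mm and 7.16 degrees, less where a joint would pass 70% of its speed; a pose out of reach is approached as far as the arm can. A call with a gripper value outside its range is refused whole. The fingers move at their own pace and stop on an object; "squeeze" is the grip in N (left out, the last holds). Time passes only in rows, so rows that repeat a pose let the fingers close. It gives the time, the measured TCP pose, the force, the opening and the grip force at its end, in the units of the state.
- r.get_state(): the state, without advancing time (a new reading comes with each control period).
- r.snapshot(name): name is "scene" or "top" or "wrist"; returns the picture (400x640x3 uint8, red, green, blue); there is no depth.
- r.camera_params(name): a dict with "fx", "fy", "cx", "cy" (pixels), "distortion" ([k1, k2, p1, p2, k3] as OpenCV has them; the pictures are not rectified), "position" and "attitude" of the camera in the world; the wrist camera has in their place "hand_eye" (4x4, takes a point from camera to tool coordinates, whose origin is the TCP and whose axes are the flange's). Camera axes: x right, y down, z forward; pixel columns grow to the right and rows downward; lengths in m; the calibration is good to about 2 mm. A picture is of the moment at which its call begins: read the wrist's pose just before it. camera_params takes no time and is no camera call.
- r.finish_job(): hands the job in; it is judged then, once.
The state is a dict: "clock": time; "q": joint angles; "qd": joint speeds; "joint_torque": joint torques, N m; "tool_pos": TCP position; "eef_rot": TCP orientation; "contact_force": force on the tool from outside, world axes, zero at the start; "moment": the same for the moment, N m; "opening": opening from 0.0 (shut) to 1.0 (fully open); "finger_force": force on a finger pad.
Only numpy, scipy, OpenCV 4.12 (cv2) and the standard library are available. Lean on these libraries where they do the work, as an engineer would, in place of code of your own. Each camera call takes 0.05 s, during which the arm holds its last target. There are 200 camera calls.

### The job

Gently lay the purple lithium cell in the cradle of the cell test jig, so that it rests in both vee saddles (either way round), and let go of it. Then take the jig's orange handle and pull the spring-loaded drawbar straight out until the brass mouth of the guide stands on the drawbar's green ring, never so far that the red ring shows, and keep it there so that the contacts press on the cell for the reading: finish while still holding the handle. Leave the loose green cell where it lies.

Things in the scene. Friction and masses are not known exactly. Their poses are not given: they have to be found in the camera images.
- cell_0: The purple cylindrical lithium cell, 18 mm thick, 64 mm long, 0.05 kg, lying on the bench. Its y axis runs along its length. Origin on its skin, halfway along; the middle of the cell lies 9 mm from the origin along the cell's own z axis (which points up unless it has rolled).
- cell_mid (a point): Middle of the purple cell: on its axis, halfway along. Its y axis runs along the cell.
- cell_1: The loose green lithium cell, 18 x 64 mm, among the things in front; origin on its skin, halfway along, y along its length. Not to be moved. (One more green cell lies far back on the bench and plays no part.)
- test_jig: Cell test jig, fixed to the bench: grey plate 210 x 94 mm, top at 11 mm. Origin at bench height, mid-width, 5 mm behind the plate's middle; x runs from the handle end to the rear, z up. Along x (mm): orange handle -96 (home); black guide block -46 to -30, 44 wide, top z 49; V saddles, each 8 thick, at -17 and +31; blue contact head 66 to 84 (home), 30 wide, top z 49.
- cradle (a point): Where the middle of the cell should be when laid down: cell axis along the jig's x, 36 mm above the bench. The saddles' 45 degree flanks reach z 47 mm and 20 mm to either side. Between the saddles 40 mm are free for fingers beside the cell (under it only a barrel 12 wide, top at 25). 6 mm to spare at each cell end to fixed and sprung contact. Axes as the jig's.
- fixed_contact: Brass button, 12 mm across, on the rear of the guide block, at the height of the cell's axis; origin at its foot on the block, its face 3 mm further to the rear; it yields under 1 mm on a stiff leaf spring. The cell's front end is pushed against it.
- sprung_contact: Brass pin with a 10 mm head on the front of the blue contact head, at the height of the cell's axis; moves with the drawbar and yields on a soft spring (0.6 N, then 150 N/m, 16.5 mm travel). It meets a cell that lies on the fixed contact when the drawbar is out about 12 mm, and pushes a loose cell forward onto it. Origin: the jig's, shifted with drawbar and pin.
- drawbar (a joint): How far the drawbar is out, in m: 0 home, grows as the handle is pulled along the jig's -x, stop at 0.030. It springs back when let go: 3.6 N at home plus 180 N/m, about 9 N in all at the green ring with the cell in place. The guide's mouth stands on the green ring from 0.017 to 0.025; beyond 0.025 the red ring comes out.
- pull_handle: Orange upright handle on the drawbar's front end: round post 15 mm thick from 30 to 64 mm above the bench, collar 18 mm wide below, cap 19 mm wide above, top at 75 mm. Origin on its axis at its foot, 12.5 mm above the bench. It swivels about its axis. Pinch it from above in any direction; 42 mm free to the guide block behind (drawbar below, top at 23 mm), otherwise free.
- handle_grip (a point): On the axis of the orange handle, 50 mm above the bench: a good height to grip.
- guide_mouth (a point): Centre of the front face of the brass mouth from which the steel drawbar (8 mm thick) comes out, 19 mm above the bench, 49 mm in front of the jig's origin. The drawbar's rings are 8 mm (green) and, directly behind it, 14 mm (red) wide; both are hidden inside the guide at home.
Things that resemble listed ones, but are neither listed nor needed, are in the scene too. There is more than one size of the cell_0; the job needs the middle-sized.

How it is judged:
By the outcome, as a careful person would: the job done as asked, in the order asked, and still so for the second after the job is handed in, while the arm keeps its last pose, push and grip.
It also fails if it takes over 58 s, if anything falls off the work surface, if the arm or the gripper's body presses on something with over 40 N, if the wrist force passes 120 N, or if a joint passes its speed limit or range.

## Working session

There is one attempt and no reset: what is moved stays moved. The work goes in short steps, Python scripts to look and compute and a tool call to move; the robot and the scene stay as the last step left them, time stands still between calls to the robot, and variables do not carry over. Pictures are saved under pics/ and viewed, at most 10 in all, crops included, and the job is handed in when it is done.

Besides the shell and the picture viewer there is one more tool, called after ">>>" as a command line: name --argument value ..., lists and objects as JSON in quotes. carry_out: Moves the arm, as the interface text tells. Its arguments: {"type":"object","properties":{"plan":{"type":"array"},"squeeze":{"type":"number"}},"required":["plan"]}

```bash
mkdir -p pics; ls; python3 - <<'E'
from plant import r
import cv2,numpy as np
for n in("scene","top"):
    cv2.imwrite(f"pics/{n}0.png",r.snapshot(n)[:,:,::-1]); print(n,r.camera_params(n))
print(r.camera_params("wrist"));print(r.get_state())
E
```

```text
pics
scene {'fx': 375.3830250454584, 'fy': 375.3830250454584, 'cx': 321.60892568302705, 'cy': 207.96503700066924, 'distortion': array([-0.08758354,  0.        ,  0.        ,  0.        ,  0.        ]), 'position': array([ 0.21417731, -0.5117406 ,  0.70442892]), 'attitude': array([ 0.90069238, -0.2632386 ,  0.10281306, -0.32998205])}
top {'fx': 432.5322825603321, 'fy': 432.5322825603321, 'cx': 315.5760428430208, 'cy': 203.52187285815296, 'distortion': array([-0.05615196,  0.        ,  0.        ,  0.        ,  0.        ]), 'position': array([ 0.42403089, -0.07527942,  0.89913785]), 'attitude': array([-0.70352237,  0.70824811, -0.02350588,  0.05374356])}
{'fx': 301.1386602877018, 'fy': 301.1386602877018, 'cx': 321.8620190826386, 'cy': 199.30633735042005, 'distortion': array([-0.02345784,  0.        ,  0.        ,  0.        ,  0.        ]), 'hand_eye': array([[ 7.66918560e-04, -9.49244806e-01, -3.14537294e-01,
         8.21366456e-02],
       [ 9.99999311e-01,  4.48435274e-04,  1.08490530e-03,
         6.80192252e-04],
       [-8.88791100e-04, -3.14537910e-01,  9.49244496e-01,
        -1.83724853e-01],
       [ 0.00000000e+00,  0.00000000e+00,  0.00000000e+00,
         1.00000000e+00]])}
{'clock': 0.1, 'q': array([ 1.30280984,  0.68991396, -0.1945428 ,  1.56619927,  0.15727928,
        0.90250406, -0.21511048]), 'qd': array([ 1.82428301e-03, -2.92936177e-03, -1.31027670e-03, -3.18738554e-03,
        3.17951509e-04, -4.93480532e-05,  1.39598603e-03]), 'joint_torque': array([-1.81449104e-03, -5.28498030e+01, -1.27088014e+00, -1.53836882e+01,
       -5.25413977e-02,  2.01592084e-03,  4.95006907e-05]), 'tool_pos': array([ 0.18555659, -0.59617598,  0.19969308]), 'eef_rot': array([ 9.88631945e-01,  1.50353614e-01, -1.65484762e-04, -8.00645212e-04]), 'contact_force': array([ 0.06770334,  0.27509697, -0.45772931]), 'moment': array([-0.02889674,  0.00731168, -0.02683034]), 'finger_force': 0.0, 'opening': 0.9959101311492395}
```

View pics/top0.png

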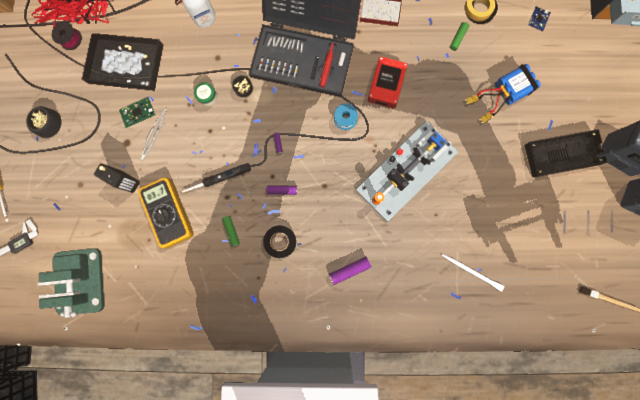

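View pics/scene0.png

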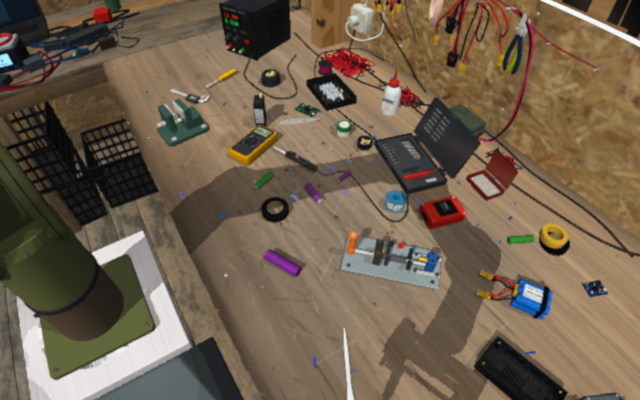

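The top view shows three purple cells: large (349,270), medium (281,189) and small (278,143). The jig is around (407,170), with its orange handle at (378,198) and blue head at (436,142). I'll enlarge these.

```bash
python3 - <<'E'
import cv2,numpy as np
im=cv2.imread("pics/top0.png")
a=cv2.resize(im[115:225,345:465],None,fx=5,fy=5,interpolation=cv2.INTER_CUBIC)
b=cv2.resize(im[165:215,260:300],None,fx=5,fy=5,interpolation=cv2.INTER_CUBIC)
o=np.zeros((550,800,3),np.uint8);o[:,:600]=a;o[:250,600:]=b
cv2.imwrite("pics/c1.png",o)
E
```

```text
(no output)
```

View pics/c1.png

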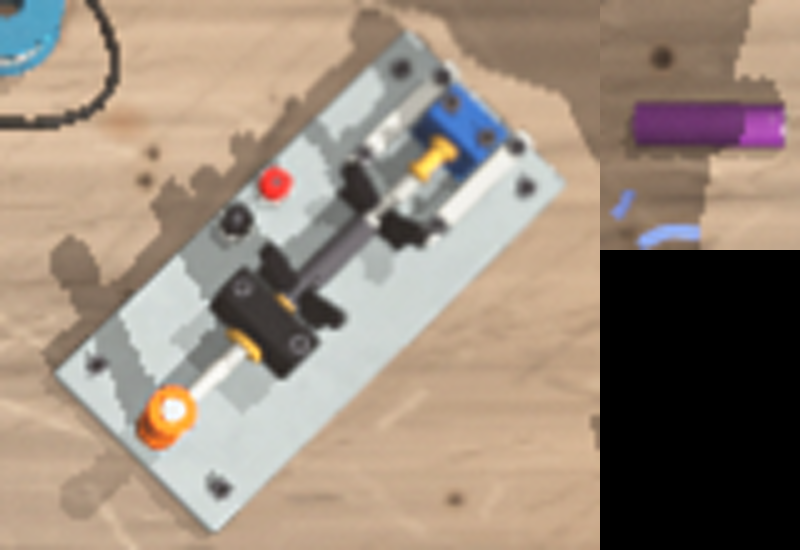

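The crop shows plate corners (55,375), (215,532), (565,185) and (408,30), the handle cap at (172,408), and cell ends (633,124) and (785,126) in crop pixels.

```bash
cat > h.py <<'E'
from plant import r
import numpy as np, cv2
from scipy.spatial.transform import Rotation as R
def ray(name,px,st=None):
    c=r.camera_params(name); K=np.array([[c['fx'],0,c['cx']],[0,c['fy'],c['cy']],[0,0,1]])
    u=cv2.undistortPoints(np.array(px,float).reshape(-1,1,2),K,c['distortion']).reshape(-1,2)
    d=np.c_[u,np.ones(len(u))]
    if name=="wrist":
        H=c['hand_eye']; Rt=R.from_quat(st['eef_rot'])
        return Rt.apply(H[:3,3])+st['tool_pos'], Rt.apply(d@H[:3,:3].T)
    return c['position'], R.from_quat(c['attitude']).apply(d)
def at(name,px,z,st=None):
    o,d=ray(name,px,st); z=np.broadcast_to(z,len(d))
    return o+d*((z-o[2])/d[:,2])[:,None]
def fit2(loc,w):  # planar rigid fit -> yaw, origin
    l=np.array(loc)*1.; w=w[:,:2]; lm,wm=l.mean(0),w.mean(0); a=l-lm; b=w-wm
    yaw=np.arctan2((a[:,0]*b[:,1]-a[:,1]*b[:,0]).sum(),(a*b).sum())
    M=np.array([[np.cos(yaw),-np.sin(yaw)],[np.sin(yaw),np.cos(yaw)]])
    t=wm-M@lm; return yaw,t,w-(l@M.T+t)
def rel(pos,yaw_y,st):
    """shift/turn in tool axes to reach TCP pos, tool z down, tool y along world yaw_y (mod pi)"""
    T=R.from_quat(st['eef_rot']); best=None
    for k in range(-2,3):
        a=yaw_y+k*np.pi; y=np.array([np.cos(a),np.sin(a),0]); z=np.array([0,0,-1.]); x=np.cross(y,z)
        rv=(T.inv()*R.from_matrix(np.c_[x,y,z])).as_rotvec()
        if best is None or np.linalg.norm(rv)<np.linalg.norm(best): best=rv
    return T.inv().apply(np.array(pos)-st['tool_pos']).round(4), best.round(4)
E
python3 - <<'E'
from h import *
np.set_printoptions(precision=4,suppress=True)
c=np.array([[55,375],[215,532],[565,185],[408,30],[172,408]])/5-.4+[345,115]
w=at("top",c,[.011]*4+[.075])
yaw,t,res=fit2([[-.11,.047],[-.11,-.047],[.1,-.047],[.1,.047],[-.096,0]],w)
print(yaw,t,res)
e=at("top",np.array([[33,124],[185,126]])/5-.4+[260,165],.009)
print(e,np.linalg.norm(e[1]-e[0]),e.mean(0))
d=e[1]-e[0]; cy=np.arctan2(d[1],d[0]);print(cy)
st=r.get_state(); m=e.mean(0)
print(rel([m[0],m[1],.15],cy+np.pi/2,st))
M=lambda p:t+np.array([p*np.cos(yaw),p*np.sin(yaw)])
print("cradle",M(.007),"handle",M(-.096), r.get_state()['clock'])
E
```

```text
-0.8059562871621937 [ 0.5929 -0.231 ] [[-0.0008 -0.0013]
 [ 0.0015 -0.0007]
 [-0.0006  0.0021]
 [-0.0013 -0.0002]
 [ 0.0012  0.0001]]
[[0.5526 0.0659 0.009 ]
 [0.551  0.0021 0.009 ]] 0.06381075808232539 [0.5518 0.034  0.009 ]
-1.5947673807373206
(array([ 0.537 , -0.4927,  0.0505]), array([-0.0015, -0.0009, -1.245 ]))
cradle [ 0.5978 -0.236 ] handle [ 0.5265 -0.1617] 0.1
```

>>> carry_out --plan '[{"xyz":[0.246,-0.225,0],"rot":[0,0,-0.62],"grip":0},{"xyz":[0.246,-0.225,0],"rot":[0,0,-0.62],"grip":0},{"xyz":[0.246,-0.225,0],"rot":[0,0,-0.62],"grip":0},{"xyz":[0.246,-0.225,0],"rot":[0,0,-0.62],"grip":0},{"xyz":[0.246,-0.225,0],"rot":[0,0,-0.62],"grip":0},{"xyz":[0.246,-0.225,0],"rot":[0,0,-0.62],"grip":0},{"xyz":[0.246,-0.225,0],"rot":[0,0,-0.62],"grip":0},{"xyz":[0.246,-0.225,0],"rot":[0,0,-0.62],"grip":0}]'

```text
clock: 0.77
tool_pos: [0.3541, -0.307, 0.2003]
eef_rot: [0.896, 0.444, -0.0, -0.0]
contact_force: [0.7, 0.4, 0.7]
opening: 1.001
finger_force: 0.0
```

```bash
python3 - <<'E'
from h import *
st=r.get_state();print(st['clock'],st['tool_pos'],st['eef_rot'],st['q'],rel([.5518,.034,.2],-.024,st))
E
```

```text
0.7667 [ 0.35407678 -0.30704623  0.2002961 ] [ 8.95782683e-01  4.44492241e-01 -4.52806140e-05 -1.75672695e-04] [ 0.85086168  0.50440903 -0.35469384  2.01570683  0.2745715   0.66701459
 -0.33011857] (array([ 3.912e-01, -4.880e-02,  3.000e-04]), array([-3.000e-04, -2.000e-04, -6.256e-01]))
```

>>> carry_out --plan '[{"xyz":[0.391,-0.049,0],"rot":[0,0,-0.625],"grip":0},{"xyz":[0.391,-0.049,0],"rot":[0,0,-0.625],"grip":0},{"xyz":[0.391,-0.049,0],"rot":[0,0,-0.625],"grip":0},{"xyz":[0.391,-0.049,0],"rot":[0,0,-0.625],"grip":0},{"xyz":[0.391,-0.049,0],"rot":[0,0,-0.625],"grip":0},{"xyz":[0.391,-0.049,0],"rot":[0,0,-0.625],"grip":0},{"xyz":[0.391,-0.049,0],"rot":[0,0,-0.625],"grip":0},{"xyz":[0.391,-0.049,0],"rot":[0,0,-0.625],"grip":0}]'

```text
clock: 1.43
tool_pos: [0.521, -0.0185, 0.2002]
eef_rot: [0.716, 0.699, -0.0, -0.0]
contact_force: [-0.5, -0.8, -0.2]
opening: 0.997
finger_force: 0.0
```

>>> carry_out --plan '[{"xyz":[0.065,0,0],"rot":[0,0,0],"grip":0},{"xyz":[0.065,0,0],"rot":[0,0,0],"grip":0},{"xyz":[0.065,0,0],"rot":[0,0,0],"grip":0},{"xyz":[0.065,0,0],"rot":[0,0,0],"grip":0}]'

```text
clock: 1.77
tool_pos: [0.5218, 0.0462, 0.2002]
eef_rot: [0.714, 0.7, -0.0, -0.0]
contact_force: [-1.2, -0.7, 0.2]
opening: 0.997
finger_force: 0.0
```

```bash
python3 - <<'E'
from h import *
st=r.get_state();print(st['clock'],st['q'],rel([.5518,.034,.2],-.024,st))
im=r.snapshot("wrist")[:,:,::-1]
cv2.imwrite("pics/w1.png",im)
E
```

```text
1.7667 [ 0.1294423   0.58965926 -0.49145801  1.85926147  0.37925292  0.78686414
 -0.58387702] (array([-0.0116,  0.0302,  0.0001]), array([-0.0007, -0.0001,  0.0037]))
```

View pics/w1.png

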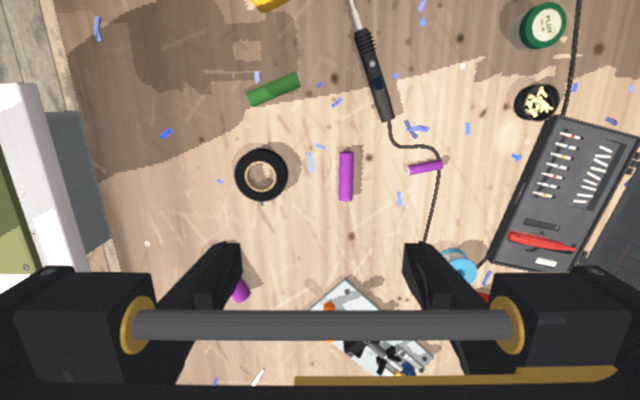

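The wrist view shows the cell from (346,152) to (346,201), clear of its neighbours.

```bash
python3 - <<'E'
from h import *
st=r.get_state()
im=cv2.imread("pics/w1.png");h=cv2.cvtColor(im,cv2.COLOR_BGR2HSV)
m=cv2.inRange(h,(135,90,60),(165,255,255));m[:, :320]=0;m[:,375:]=0;m[210:]=0
ys,xs=np.nonzero(m);print(xs.mean(),ys.mean(),cv2.minAreaRect(np.c_[xs,ys].astype(np.float32)))
e=at("wrist",[[346,152],[346.5,201]],.009,st);print(e,np.linalg.norm(e[0]-e[1]))
c=at("wrist",[[xs.mean(),ys.mean()]],.012,st);print(c)
d=e[1]-e[0];a=np.arctan2(d[1],d[0]);print(a)
p=.5*(c[0]+[.5518,.034,0]);print(p)
print(rel([p[0],p[1],.009-.0],-.02,st))
E
```

```text
345.74733637747335 175.7503805175038 ((345.6198425292969, 176.40399169921875), (13.725711822509766, 49.20600891113281), 1.9091525077819824)
[[ 0.55271784  0.06210938  0.009     ]
 [ 0.55352076 -0.00246544  0.009     ]] 0.0645798043682771
[[0.55223326 0.03241654 0.012     ]]
-1.558363066401432
[0.55201663 0.03320827 0.006     ]
(array([-0.0099,  0.0307,  0.191 ]), array([-0.001 ,  0.0013, -0.0036]))
```

>>> carry_out --plan '[{"xyz":[-0.01,0.0307,0.03],"rot":[0,0,0],"grip":90},{"xyz":[-0.01,0.0307,0.07],"rot":[0,0,0],"grip":90},{"xyz":[-0.01,0.0307,0.11],"rot":[0,0,0],"grip":90},{"xyz":[-0.01,0.0307,0.14],"rot":[0,0,0],"grip":90},{"xyz":[-0.01,0.0307,0.165],"rot":[0,0,0],"grip":90},{"xyz":[-0.01,0.0307,0.18],"rot":[0,0,0],"grip":90},{"xyz":[-0.01,0.0307,0.19],"rot":[0,0,0],"grip":90},{"xyz":[-0.01,0.0307,0.1955],"rot":[0,0,0],"grip":90}]'

```text
clock: 2.48
tool_pos: [0.552, 0.0317, 0.0036]
eef_rot: [0.716, 0.698, -0.001, -0.0]
contact_force: [0.1, 0.5, 0.6]
opening: 0.647
finger_force: 0.0
```

>>> carry_out --plan '[{"xyz":[0,0,0],"rot":[0,0,0],"grip":90},{"xyz":[0,0,0],"rot":[0,0,0],"grip":255},{"xyz":[0,0,0],"rot":[0,0,0],"grip":255},{"xyz":[0,0,0],"rot":[0,0,0],"grip":255},{"xyz":[0,0,0],"rot":[0,0,0],"grip":255},{"xyz":[0,0,0],"rot":[0,0,0],"grip":255},{"xyz":[0,0,0],"rot":[0,0,0],"grip":255},{"xyz":[0,0,0],"rot":[0,0,0],"grip":255}]' --squeeze 12

```text
clock: 3.15
tool_pos: [0.5528, 0.034, 0.0051]
eef_rot: [0.716, 0.699, 0.0, 0.0]
contact_force: [-0.2, 0.2, -0.8]
opening: 0.142
finger_force: 0.0
```

>>> carry_out --plan '[{"xyz":[0,0,0],"rot":[0,0,0],"grip":255},{"xyz":[0,0,0],"rot":[0,0,0],"grip":255},{"xyz":[0,0,0],"rot":[0,0,0],"grip":255}]'

```text
clock: 3.4
tool_pos: [0.5526, 0.034, 0.0049]
eef_rot: [0.716, 0.699, -0.0, 0.0]
contact_force: [-0.0, -0.0, -0.1]
opening: 0.008
finger_force: 0.0
```

```bash
python3 - <<'E'
from h import *
print(r.get_state())
a=r.snapshot("wrist")[:,:,::-1];b=r.snapshot("top")[:,:,::-1]
o=np.zeros((600,640,3),np.uint8);o[:400]=a;o[400:]=cv2.resize(b[150:225,200:440],(640,200))
cv2.imwrite("pics/w2.png",o)
E
```

```text
{'clock': 3.4, 'q': array([ 0.02080336,  0.911605  , -0.28136093,  1.90682959,  0.59004561,
        0.40558252, -0.7299658 ]), 'qd': array([ 4.56114323e-04, -6.41324218e-04,  1.01720341e-03,  7.98943443e-04,
       -6.72934911e-04, -2.28781099e-04,  3.25819141e-05]), 'joint_torque': array([ 3.48805283e-03, -5.26665115e+01, -2.68783808e+00, -6.50634304e+00,
       -2.17220775e-02, -3.87891743e-02,  1.87677742e-04]), 'tool_pos': array([0.55264702, 0.03397401, 0.00487273]), 'eef_rot': array([ 7.15527584e-01,  6.98584480e-01, -2.56456464e-05,  6.90488045e-06]), 'contact_force': array([-0.00453828, -0.0017389 , -0.09194077]), 'moment': array([-0.06776114, -0.11512505, -0.01803186]), 'finger_force': 0.0, 'opening': 0.00787868674543003}
```

View pics/w2.png

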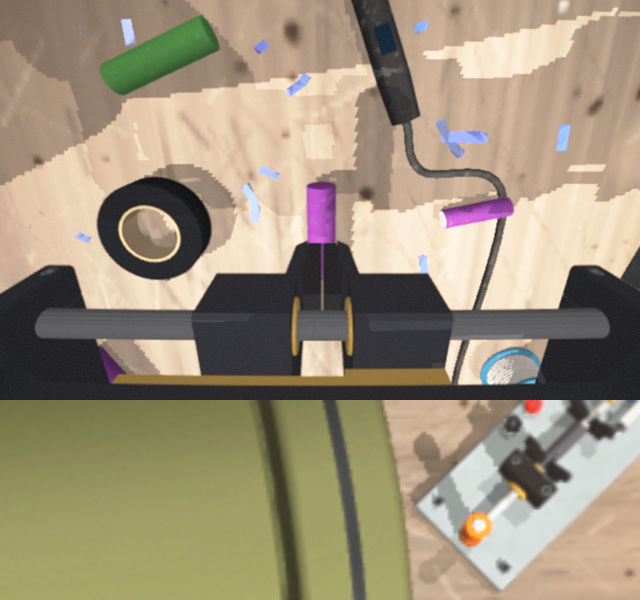

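The fingers are shut and empty. The cell lies ahead of them, visible from (321,183) to (321,242), where the finger occludes it. I'll locate it.

```bash
python3 - <<'E'
from h import *
np.set_printoptions(precision=4,suppress=True)
st=r.get_state()
print(at("wrist",[[321,183],[321,190],[307,215],[335,215],[321,242]],[.009,.018,.009,.009,.018],st))
# project TCP & grasp point into wrist
c=r.camera_params("wrist");H=np.linalg.inv(c['hand_eye'])
K=np.array([[c['fx'],0,c['cx']],[0,c['fy'],c['cy']],[0,0,1]])
P=np.array([[0,0,0],[0,0,-.019],[0.009,0,0],[.032,0,-.004],[-.032,0,-.004]])
print(cv2.projectPoints(P,cv2.Rodrigues(H[:3,:3])[0],H[:3,3],K,c['distortion'])[0].reshape(-1,2))
E
```

```text
[[0.5534 0.0663 0.009 ]
 [0.5534 0.0644 0.018 ]
 [0.5439 0.0453 0.009 ]
 [0.5618 0.0449 0.009 ]
 [0.5525 0.0304 0.018 ]]
[[321.0859 228.319 ]
 [321.0207 241.0977]
 [321.0852 215.6979]
 [321.07   183.4006]
 [321.0769 273.5002]]
```

```bash
python3 - <<'E'
from h import *
a=r.snapshot("scene")[:,:,::-1]
c=r.camera_params("scene");Rm=R.from_quat(c['attitude']).inv()
K=np.array([[c['fx'],0,c['cx']],[0,c['fy'],c['cy']],[0,0,1]])
P=Rm.apply(np.array([[.5526,.034,.005],[.5526,.034,.045],[.5526,.066,.009]])-c['position'])
p=cv2.projectPoints(P,np.zeros(3),np.zeros(3),K,c['distortion'])[0].reshape(-1,2);print(p)
x,y=p[0].astype(int);print(x-60,y-50)
cv2.imwrite("pics/s2.png",cv2.resize(a[y-50:y+30,x-60:x+60],None,fx=6,fy=6,interpolation=cv2.INTER_CUBIC))
E
```

```text
[[313.90245818 194.0561662 ]
 [313.83670091 182.99773927]
 [307.27754259 185.22927184]]
253 144
```

View pics/s2.png

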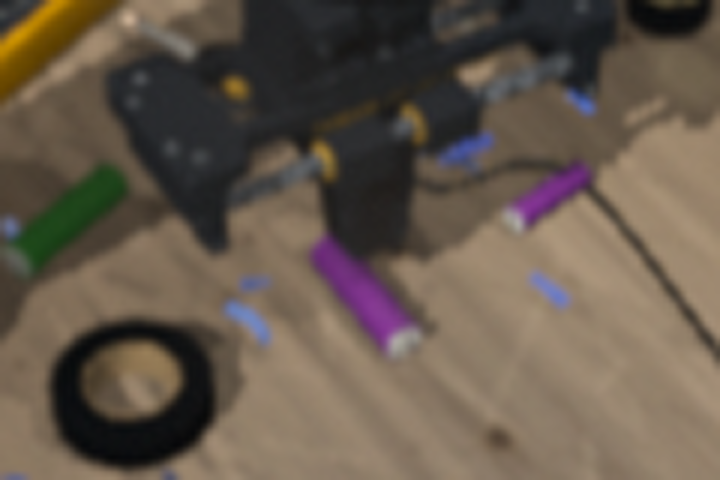

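The scene camera shows the real fingertips about 30 mm above the stated TCP: their lower edge is at crop row ~250, against 300 expected. The fingers closed above the cell, which hasn't moved. I'll open and go lower under force guard.

>>> carry_out --plan '[{"xyz":[0,0,0],"rot":[0,0,0],"grip":110},{"xyz":[0,0,0],"rot":[0,0,0],"grip":110},{"xyz":[0,0,0],"rot":[0,0,0],"grip":110},{"xyz":[0,0,0],"rot":[0,0,0],"grip":110},{"xyz":[0,0,0],"rot":[0,0,0],"grip":110},{"xyz":[0,0,0],"rot":[0,0,0],"grip":110},{"xyz":[0,0,0.003],"rot":[0,0,0],"grip":110},{"xyz":[0,0,0.006],"rot":[0,0,0],"grip":110}]'

```text
clock: 4.22
tool_pos: [0.5528, 0.0339, -0.0012]
eef_rot: [0.716, 0.699, 0.0, 0.0]
contact_force: [-0.7, 0.1, 0.2]
opening: 0.561
finger_force: 0.0
```

>>> carry_out --plan '[{"xyz":[0,0,0.002],"rot":[0,0,0],"grip":110},{"xyz":[0,0,0.004],"rot":[0,0,0],"grip":110},{"xyz":[0,0,0.006],"rot":[0,0,0],"grip":110},{"xyz":[0,0,0.006],"rot":[0,0,0],"grip":110}]'

```text
clock: 4.55
tool_pos: [0.5523, 0.0339, -0.0076]
eef_rot: [0.716, 0.699, -0.0, -0.0]
contact_force: [0.0, -0.3, 0.4]
opening: 0.565
finger_force: 0.0
```

```bash
python3 - <<'E'
from h import *
a=r.snapshot("wrist")[:,:,::-1]; s=r.snapshot("scene")[:,:,::-1]
o=np.zeros((600,800,3),np.uint8);o[:200,:640]=a[150:350]; o[200:600,:600]=cv2.resize(s[144:224,253:373],(600,400),interpolation=cv2.INTER_CUBIC)
cv2.imwrite("pics/w3.png",o)
E
```

```text
(no output)
```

View pics/w3.png

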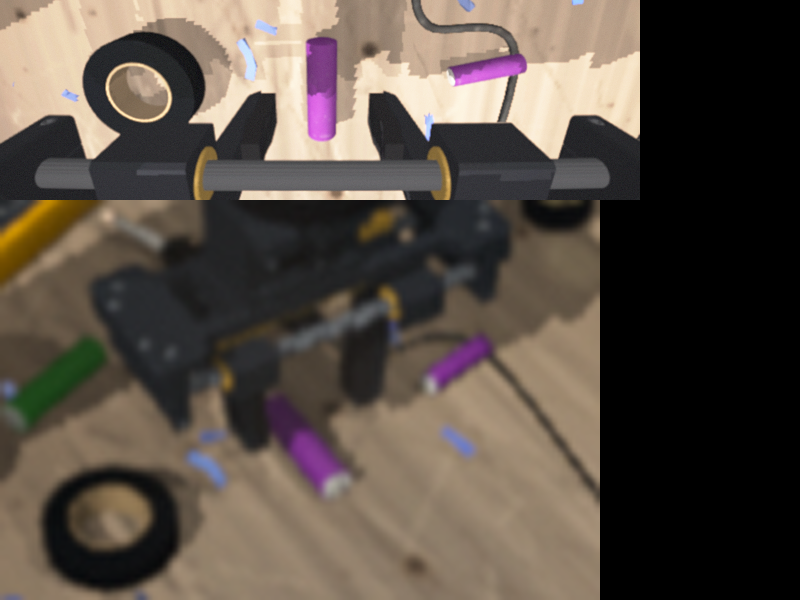

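```bash
python3 - <<'E'
from h import *
c=r.camera_params("scene");Rm=R.from_quat(c['attitude']).inv()
K=np.array([[c['fx'],0,c['cx']],[0,c['fy'],c['cy']],[0,0,1]])
def pr(P): return cv2.projectPoints(Rm.apply(np.array(P)-c['position']),np.zeros(3),np.zeros(3),K,c['distortion'])[0].reshape(-1,2)
for x in(.516,.522,.584,.590):
  for y in (.025,.043):
    print(x,y,[((q-[253,144])*5+[0,200]).round().tolist() for q in pr([[x,y,z] for z in(0,.015,.03,.045)])])
E
```

```text
0.516 0.025 [[252.0, 497.0], [251.0, 477.0], [250.0, 457.0], [249.0, 436.0]]
0.516 0.043 [[233.0, 474.0], [232.0, 454.0], [231.0, 434.0], [230.0, 413.0]]
0.522 0.025 [[262.0, 492.0], [262.0, 472.0], [261.0, 452.0], [260.0, 431.0]]
0.522 0.043 [[244.0, 470.0], [243.0, 450.0], [242.0, 429.0], [241.0, 408.0]]
0.584 0.025 [[366.0, 444.0], [367.0, 424.0], [367.0, 403.0], [368.0, 382.0]]
0.584 0.043 [[347.0, 422.0], [347.0, 402.0], [348.0, 381.0], [348.0, 360.0]]
0.59 0.025 [[376.0, 439.0], [377.0, 419.0], [377.0, 398.0], [378.0, 377.0]]
0.59 0.043 [[357.0, 418.0], [357.0, 397.0], [358.0, 377.0], [358.0, 355.0]]
```

The tips sit at about z = 0.031 with the TCP at -0.008, so they are about 38 mm behind the stated TCP. Both views agree, so I'll descend with that offset.

>>> carry_out --plan '[{"xyz":[0,0,0.005],"rot":[0,0,0],"grip":110},{"xyz":[0,0,0.01],"rot":[0,0,0],"grip":110},{"xyz":[0,0,0.014],"rot":[0,0,0],"grip":110},{"xyz":[0,0,0.017],"rot":[0,0,0],"grip":110},{"xyz":[0,0,0.017],"rot":[0,0,0],"grip":110}]'

```text
clock: 5.07
tool_pos: [0.5521, 0.0339, -0.0249]
eef_rot: [0.715, 0.699, -0.001, -0.0]
contact_force: [0.4, 0.6, -0.8]
opening: 0.565
finger_force: 0.0
```

>>> carry_out --plan '[{"xyz":[0,0,0.002],"rot":[0,0,0],"grip":110},{"xyz":[0,0,0.004],"rot":[0,0,0],"grip":110},{"xyz":[0,0,0.006],"rot":[0,0,0],"grip":110},{"xyz":[0,0,0.006],"rot":[0,0,0],"grip":110}]'

```text
clock: 5.4
tool_pos: [0.5525, 0.0339, -0.0304]
eef_rot: [0.716, 0.699, -0.0, -0.0]
contact_force: [-0.8, -1.0, -0.5]
opening: 0.569
finger_force: 0.0
```

Tips should now be about 8 mm up. I'll feel for the bench in small steps.

>>> carry_out --plan '[{"xyz":[0,0,0.002],"rot":[0,0,0],"grip":110},{"xyz":[0,0,0.003],"rot":[0,0,0],"grip":110},{"xyz":[0,0,0.003],"rot":[0,0,0],"grip":110}]'

```text
clock: 5.65
tool_pos: [0.5526, 0.0339, -0.0333]
eef_rot: [0.716, 0.699, -0.0, -0.0]
contact_force: [0.3, -0.0, 0.0]
opening: 0.566
finger_force: 0.0
```

>>> carry_out --plan '[{"xyz":[0,0,0.001],"rot":[0,0,0],"grip":110},{"xyz":[0,0,0.002],"rot":[0,0,0],"grip":110},{"xyz":[0,0,0.002],"rot":[0,0,0],"grip":110}]'

```text
clock: 5.9
tool_pos: [0.5526, 0.0339, -0.0352]
eef_rot: [0.716, 0.699, -0.0, 0.0]
contact_force: [0.5, -0.1, 0.2]
opening: 0.569
finger_force: 0.0
```

>>> carry_out --plan '[{"xyz":[0,0,0],"rot":[0,0,0],"grip":255},{"xyz":[0,0,0],"rot":[0,0,0],"grip":255},{"xyz":[0,0,0],"rot":[0,0,0],"grip":255},{"xyz":[0,0,0],"rot":[0,0,0],"grip":255},{"xyz":[0,0,0],"rot":[0,0,0],"grip":255},{"xyz":[0,0,0],"rot":[0,0,0],"grip":255},{"xyz":[0,0,0],"rot":[0,0,0],"grip":255},{"xyz":[0,0,0],"rot":[0,0,0],"grip":255}]' --squeeze 12

```text
clock: 6.57
tool_pos: [0.5527, 0.0339, -0.0351]
eef_rot: [0.716, 0.699, -0.0, 0.0]
contact_force: [0.2, 0.1, -0.6]
opening: 0.199
finger_force: 12.0
```

Cell gripped at 17.5 mm width. I'll lift it and head towards the jig.

```bash
python3 - <<'E'
from h import *
st=r.get_state(); y=-.806; t=np.array([.5929,-.231]); p=t+.011*np.array([np.cos(y),np.sin(y)])
print(p,rel([*p,.1],y+np.pi/2,st))
E
```

```text
[ 0.60051629 -0.23893676] (array([-0.2716,  0.0544, -0.1351]), array([ 0.000e+00,  1.000e-04, -7.888e-01]))
```

>>> carry_out --plan '[{"xyz":[0,0,-0.015],"rot":[0,0,0],"grip":255},{"xyz":[0,0,-0.04],"rot":[0,0,0],"grip":255},{"xyz":[0,0,-0.075],"rot":[0,0,0],"grip":255},{"xyz":[0,0,-0.11],"rot":[0,0,0],"grip":255},{"xyz":[0,0,-0.135],"rot":[0,0,0],"grip":255},{"xyz":[0,0,-0.135],"rot":[0,0,0],"grip":255}]'

```text
clock: 7.07
tool_pos: [0.5559, 0.0347, 0.1047]
eef_rot: [0.716, 0.698, 0.004, 0.002]
contact_force: [0.2, -0.3, -0.5]
opening: 0.204
finger_force: 12.0
```

>>> carry_out --plan '[{"xyz":[-0.015,0.003,0],"rot":[0,0,-0.05],"grip":255},{"xyz":[-0.045,0.009,0],"rot":[0,0,-0.15],"grip":255},{"xyz":[-0.08,0.016,0],"rot":[0,0,-0.25],"grip":255},{"xyz":[-0.115,0.023,0],"rot":[0,0,-0.35],"grip":255},{"xyz":[-0.15,0.03,0],"rot":[0,0,-0.45],"grip":255},{"xyz":[-0.185,0.037,0],"rot":[0,0,-0.55],"grip":255},{"xyz":[-0.22,0.044,0],"rot":[0,0,-0.65],"grip":255},{"xyz":[-0.245,0.049,0],"rot":[0,0,-0.74],"grip":255}]'

```text
clock: 7.73
tool_pos: [0.5948, -0.217, 0.0985]
eef_rot: [0.414, 0.91, -0.001, -0.0]
contact_force: [0.2, -0.4, -1.0]
opening: 0.199
finger_force: 12.0
```

>>> carry_out --plan '[{"xyz":[0,0,0],"rot":[0,0,-0.049],"grip":255},{"xyz":[0,0,0],"rot":[0,0,-0.049],"grip":255},{"xyz":[0,0,0],"rot":[0,0,-0.049],"grip":255},{"xyz":[0,0,0],"rot":[0,0,-0.049],"grip":255}]'

```text
clock: 8.07
tool_pos: [0.5955, -0.2103, 0.0995]
eef_rot: [0.392, 0.92, 0.0, -0.001]
contact_force: [-0.3, 0.5, -0.3]
opening: 0.202
finger_force: 12.0
```

```bash
python3 - <<'E'
from h import *
st=r.get_state(); y=-.806; t=np.array([.5929,-.231]); p=t+.011*np.array([np.cos(y),np.sin(y)])
print(rel([*p,.1],y+np.pi/2,st),st['q'],st['tool_pos'])
cv2.imwrite("pics/w4.png",cv2.resize(r.snapshot("wrist")[:,:,::-1],(800,500)))
E
```

```text
(array([-0.0241, -0.0163, -0.0005]), array([ 0.0003, -0.0014,  0.0014])) [ 0.62561196  0.90237495 -0.68498576  1.61505204  0.69589148  0.88361684
  0.43532961] [ 0.59553021 -0.21026742  0.09954214]
```

View pics/w4.png

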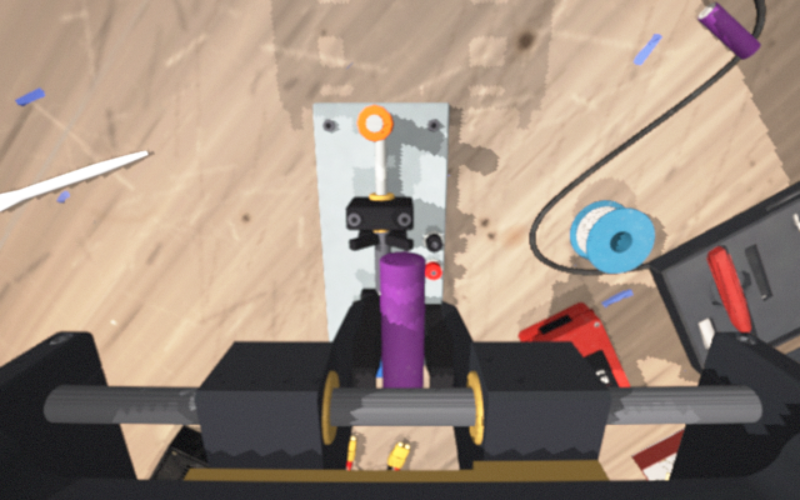

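The wrist view shows plate front corners (313,103) and (447,102), handle cap (375,124), and guide-block screws (353,219) and (405,218), on the 800-wide scale. The cell is held straight, with its end at (402,256).

```bash
python3 - <<'E'
from h import *
np.set_printoptions(precision=4,suppress=True)
st=r.get_state()
px=np.array([[313,103],[447,102],[375,124],[379,218.5]])/1.25-.3
w=at("wrist",px,[.011,.011,.075,.049],st)
print(w)
# tool +x = jig -x ; image left = tool -y
T=R.from_quat(st['eef_rot']); print("tool x,y world",T.apply(np.eye(3))[:2])
loc=[[-.11,-.047],[-.11,.047],[-.096,0],[-.038,0]]
print(fit2(loc,w)); 
e=np.array([[329,338],[442,300]])/1.25-.3
we=at("wrist",e,.011,st)
for yaw,t in((-.806,np.array([.5929,-.231])),fit2(loc,w)[:2]):
    M=np.array([[np.cos(yaw),np.sin(yaw)],[-np.sin(yaw),np.cos(yaw)]]); print(yaw,t,(we[:,:2]-t)@M.T, (w[:,:2]-t)@M.T)
# cell end in tool frame, top of end z = TCP+.044+.009
z=st['tool_pos'][2]+.0441
c=at("wrist",np.array([[402,268],[381,300],[424,300]])/1.25-.3,[z,z,z],st); print("cell in tool",T.inv().apply(c-st['tool_pos']))
E
```

```text
[[ 0.4855 -0.1839  0.011 ]
 [ 0.5505 -0.1204  0.011 ]
 [ 0.5284 -0.1617  0.075 ]
 [ 0.5679 -0.2034  0.049 ]]
tool x,y world [[-0.6938  0.7202  0.0009]
 [ 0.7202  0.6938  0.0003]]
(np.float64(-0.7990024443314955), array([ 0.5948, -0.2307]), array([[ 0.0011,  0.0008],
       [-0.0012, -0.0012],
       [ 0.0006,  0.0003],
       [-0.0004,  0.0001]]))
-0.806 [ 0.5929 -0.231 ] [[ 0.0737 -0.0446]
 [ 0.0386  0.0478]] [[-0.1084 -0.0449]
 [-0.1092  0.046 ]
 [-0.0947  0.0015]
 [-0.0372  0.0011]]
-0.7990024443314955 [ 0.5948 -0.2307] [[ 0.0722 -0.0467]
 [ 0.0378  0.046 ]] [[-0.1098 -0.0456]
 [-0.11    0.0453]
 [-0.0958  0.0006]
 [-0.0384 -0.0002]]
cell in tool [[ 0.0271 -0.0004 -0.0441]
 [ 0.0131 -0.009  -0.0441]
 [ 0.0131  0.0086 -0.0441]]
```

```bash
cat >> h.py <<'E'
YAW=-.801; T0=np.array([.5945,-.2307])
def jig(x,y=0): c,s=np.cos(YAW),np.sin(YAW); return T0+[c*x-s*y,s*x+c*y]
def tojig(p): c,s=np.cos(YAW),np.sin(YAW); d=np.array(p[:2])-T0; return [c*d[0]+s*d[1],-s*d[0]+c*d[1]]
E
python3 - <<'E'
from h import *
print(rel([*jig(.010),.03],YAW+np.pi/2,r.get_state()))
E
```

```text
(array([-0.024 , -0.0151,  0.0698]), array([ 0.0003, -0.0009, -0.0031]))
```

>>> carry_out --plan '[{"xyz":[-0.012,-0.008,0],"rot":[0,0,-0.003],"grip":255},{"xyz":[-0.024,-0.0151,0],"rot":[0,0,-0.003],"grip":255},{"xyz":[-0.024,-0.0151,0.015],"rot":[0,0,-0.003],"grip":255},{"xyz":[-0.024,-0.0151,0.035],"rot":[0,0,-0.003],"grip":255},{"xyz":[-0.024,-0.0151,0.055],"rot":[0,0,-0.003],"grip":255},{"xyz":[-0.024,-0.0151,0.07],"rot":[0,0,-0.003],"grip":255},{"xyz":[-0.024,-0.0151,0.08],"rot":[0,0,-0.003],"grip":255},{"xyz":[-0.024,-0.0151,0.08],"rot":[0,0,-0.003],"grip":255}]'

```text
clock: 8.78
tool_pos: [0.6, -0.2389, 0.0178]
eef_rot: [0.39, 0.921, -0.0, -0.002]
contact_force: [0.6, 0.6, -0.4]
opening: 0.199
finger_force: 12.0
```

```bash
python3 - <<'E'
from h import *
st=r.get_state();print(st['tool_pos'],tojig(st['tool_pos']),rel([*jig(.010),-.006],YAW+np.pi/2,st))
w=r.snapshot("wrist")[:,:,::-1]
cv2.imwrite("pics/w5.png",cv2.resize(w[60:340,200:460],None,fx=2.1,fy=2.1,interpolation=cv2.INTER_CUBIC))
E
```

```text
[ 0.6000413  -0.23886845  0.01778223] [np.float64(0.009722060899216253), np.float64(-0.0017062066893242947)] (array([-0.0004,  0.0018,  0.0238]), array([-0.0022, -0.0032, -0.0005]))
```

View pics/w5.png

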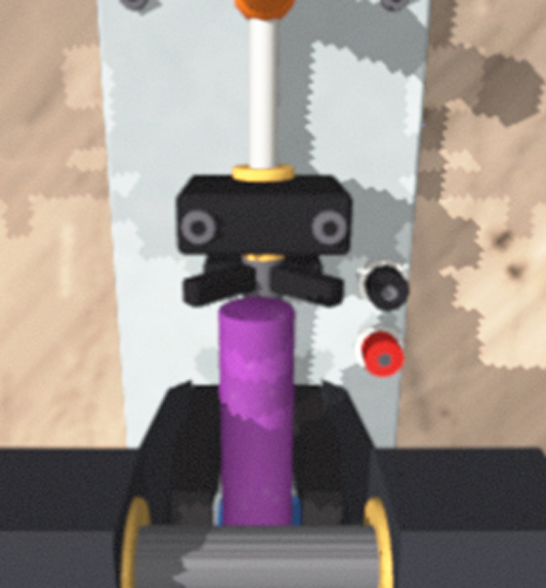

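The cell sits straight over the saddles. Its centre column is 256 against 264 for the jig axis, so shift +2 mm in y, then lower.

>>> carry_out --plan '[{"xyz":[0,0.001,0],"rot":[0,0,0],"grip":255},{"xyz":[0,0.002,0],"rot":[0,0,0],"grip":255},{"xyz":[0,0.002,0.005],"rot":[0,0,0],"grip":255},{"xyz":[0,0.002,0.01],"rot":[0,0,0],"grip":255},{"xyz":[0,0.002,0.015],"rot":[0,0,0],"grip":255},{"xyz":[0,0.002,0.02],"rot":[0,0,0],"grip":255},{"xyz":[0,0.002,0.022],"rot":[0,0,0],"grip":255},{"xyz":[0,0.002,0.022],"rot":[0,0,0],"grip":255}]'

```text
clock: 9.5
tool_pos: [0.6023, -0.2385, -0.003]
eef_rot: [0.391, 0.921, -0.0, -0.001]
contact_force: [-0.7, -0.5, -0.0]
opening: 0.204
finger_force: 12.0
```

>>> carry_out --plan '[{"xyz":[0,0,0.001],"rot":[0,0,0],"grip":255},{"xyz":[0,0,0.001],"rot":[0,0,0],"grip":255},{"xyz":[0,0,0.001],"rot":[0,0,0],"grip":255}]'

```text
clock: 9.75
tool_pos: [0.6031, -0.2386, -0.0029]
eef_rot: [0.391, 0.921, 0.0, 0.0]
contact_force: [0.2, 0.0, 0.0]
opening: 0.197
finger_force: 12.0
```

>>> carry_out --plan '[{"xyz":[0,0,0.001],"rot":[0,0,0],"grip":255},{"xyz":[0,0,0.002],"rot":[0,0,0],"grip":255},{"xyz":[0,0,0.002],"rot":[0,0,0],"grip":255}]'

```text
clock: 10.0
tool_pos: [0.6028, -0.2386, -0.0052]
eef_rot: [0.391, 0.921, -0.0, -0.0]
contact_force: [-0.7, 0.0, -1.2]
opening: 0.202
finger_force: 12.0
```

>>> carry_out --plan '[{"xyz":[0,0,0.001],"rot":[0,0,0],"grip":255},{"xyz":[0,0,0.0015],"rot":[0,0,0],"grip":255},{"xyz":[0,0,0.0015],"rot":[0,0,0],"grip":255}]'

```text
clock: 10.25
tool_pos: [0.6028, -0.2385, -0.0067]
eef_rot: [0.391, 0.921, -0.0, -0.0]
contact_force: [-1.4, -0.4, -0.2]
opening: 0.194
finger_force: 12.0
```

```bash
python3 - <<'E'
from h import *
st=r.get_state();print(st['tool_pos'],tojig(st['tool_pos']),st['contact_force'])
E
```

```text
[ 0.60284746 -0.23853417 -0.00670924] [np.float64(0.011435082684782553), np.float64(0.0005414215431786811)] [-1.36081447 -0.42711918 -0.19735911]
```

>>> carry_out --plan '[{"xyz":[0,0,0.0008],"rot":[0,0,0],"grip":255},{"xyz":[0,0,0.0008],"rot":[0,0,0],"grip":255},{"xyz":[0,0,0.0008],"rot":[0,0,0],"grip":200},{"xyz":[0,0,0.0008],"rot":[0,0,0],"grip":195},{"xyz":[0,0,0.0008],"rot":[0,0,0],"grip":190},{"xyz":[0,0,0.0008],"rot":[0,0,0],"grip":185},{"xyz":[0,0,0.0008],"rot":[0,0,0],"grip":185},{"xyz":[0,0,0.0008],"rot":[0,0,0],"grip":185}]'

```text
clock: 10.92
tool_pos: [0.603, -0.2385, -0.0073]
eef_rot: [0.391, 0.921, -0.0, 0.0]
contact_force: [-0.8, -0.4, -0.6]
opening: 0.274
finger_force: 0.0
```

>>> carry_out --plan '[{"xyz":[0,0,-0.005],"rot":[0,0,0],"grip":185},{"xyz":[0,0,-0.012],"rot":[0,0,0],"grip":185},{"xyz":[0,0,-0.025],"rot":[0,0,0],"grip":185},{"xyz":[0,0,-0.045],"rot":[0,0,0],"grip":180},{"xyz":[0,0,-0.07],"rot":[0,0,0],"grip":160},{"xyz":[0,0,-0.09],"rot":[0,0,0],"grip":130},{"xyz":[0,0,-0.1],"rot":[0,0,0],"grip":110},{"xyz":[0,0,-0.1],"rot":[0,0,0],"grip":110}]'

```text
clock: 11.58
tool_pos: [0.6051, -0.2387, 0.0962]
eef_rot: [0.391, 0.92, 0.0, 0.003]
contact_force: [-1.0, -0.3, -1.0]
opening: 0.559
finger_force: 0.0
```

```bash
python3 - <<'E'
from h import *
st=r.get_state();print(st['tool_pos'],tojig(st['tool_pos']),st['q'],rel([*jig(-.096),.1],YAW+np.pi/2,st))
w=r.snapshot("wrist")[:,:,::-1]
cv2.imwrite("pics/w6.png",cv2.resize(w[40:340,180:480],None,fx=2,fy=2,interpolation=cv2.INTER_CUBIC))
E
```

```text
[ 0.60509933 -0.23873877  0.09615727] [np.float64(0.01314928173918475), np.float64(0.002015979346754848)] [ 0.65562971  0.92591265 -0.68673746  1.56278495  0.69989893  0.90566146
  0.48960515] (array([ 0.1091, -0.0022, -0.0044]), array([ 0.0031,  0.0049, -0.002 ]))
```

View pics/w6.png

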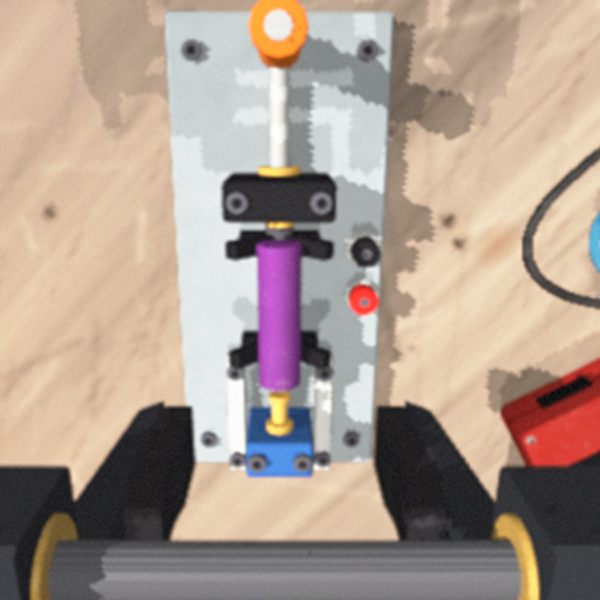

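The cell rests in both saddles between the contacts, from (279,240) to (279,388). The handle cap is at (278,26). That uses up my picture views; from here I'll rely on numbers.

```bash
python3 - <<'E'
from h import *
st=r.get_state()
w=at("wrist",[[318.7,52.7]],.075,st)[0];print(w,tojig(w))
m=[tojig(p) for p in at("wrist",np.array([[237,202],[321,202],[278,202]])/2-.25+[180,40],.049,st)];print(m)
print(rel([w[0],w[1],.1],YAW+np.pi/2,st))
E
```

```text
[ 0.52676392 -0.16212322  0.075     ] [np.float64(-0.09638528521853636), np.float64(-0.0009093729021624336)]
[[np.float64(-0.039354732096178666), np.float64(-0.01678695092963908)], [np.float64(-0.039310394673096584), np.float64(0.014822740268726308)], [np.float64(-0.03932809349844), np.float64(-0.0013586874113853398)]]
(array([ 0.1086, -0.0021, -0.0061]), array([ 0.0012,  0.0024, -0.002 ]))
```

>>> carry_out --plan '[{"xyz":[0.02,-0.0005,-0.004],"rot":[0.001,0.003,-0.002],"grip":110},{"xyz":[0.05,-0.001,-0.004],"rot":[0.001,0.003,-0.002],"grip":110},{"xyz":[0.08,-0.002,-0.004],"rot":[0.001,0.003,-0.002],"grip":110},{"xyz":[0.1,-0.002,-0.004],"rot":[0.001,0.003,-0.002],"grip":110},{"xyz":[0.1087,-0.002,-0.004],"rot":[0.001,0.003,-0.002],"grip":110},{"xyz":[0.1087,-0.002,-0.004],"rot":[0.001,0.003,-0.002],"grip":110},{"xyz":[0.1087,-0.002,-0.004],"rot":[0.001,0.003,-0.002],"grip":110}]'

```text
clock: 12.22
tool_pos: [0.5264, -0.1625, 0.0962]
eef_rot: [0.39, 0.921, -0.0, -0.002]
contact_force: [0.1, 0.3, 0.1]
opening: 0.565
finger_force: 0.0
```

```bash
python3 - <<'E'
from h import *
st=r.get_state();print(st['tool_pos'],tojig(st['tool_pos']))
im=r.snapshot("wrist")[:,:,::-1];h=cv2.cvtColor(im,cv2.COLOR_BGR2HSV)
m=cv2.inRange(h,(5,150,120),(18,255,255));m[:,:280]=0;m[:,365:]=0;m[320:]=0
n,l,s,c=cv2.connectedComponentsWithStats(m);i=1+s[1:,4].argmax();print(s[i],c[i])
w=at("wrist",[[s[i][0]+s[i][2]/2,c[i][1]]],.075,st)[0];print(w,tojig(w),rel([*jig(-.0962,-.0005),-.0055],YAW+np.pi/2,st))
E
```

```text
[ 0.52642961 -0.16250245  0.09615641] [np.float64(-0.09634565934389755), np.float64(-0.001413363480479414)]
[314 185  23  42 391] [324.53964194 197.72634271]
[ 0.51812874 -0.15047731  0.075     ] [np.float64(-0.11075765348363553), np.float64(0.000995537274502703)] (array([-0.0004,  0.0011,  0.1017]), array([-0.0016, -0.0026,  0.    ]))
```

>>> carry_out --plan '[{"xyz":[0,0.0015,0.02],"rot":[0,0,0],"grip":110},{"xyz":[0,0.0015,0.045],"rot":[0,0,0],"grip":110},{"xyz":[0,0.0015,0.065],"rot":[0,0,0],"grip":110},{"xyz":[0,0.0015,0.08],"rot":[0,0,0],"grip":110},{"xyz":[0,0.0015,0.092],"rot":[0,0,0],"grip":110},{"xyz":[0,0.0015,0.1],"rot":[0,0,0],"grip":110},{"xyz":[0,0.0015,0.1015],"rot":[0,0,0],"grip":110},{"xyz":[0,0.0015,0.1015],"rot":[0,0,0],"grip":110}]'

```text
clock: 12.93
tool_pos: [0.5271, -0.1608, -0.0052]
eef_rot: [0.39, 0.921, 0.0, -0.001]
contact_force: [0.5, -0.3, 0.3]
opening: 0.567
finger_force: 0.0
```

```bash
python3 - <<'E'
from h import *
st=r.get_state();print(st['tool_pos'],tojig(st['tool_pos']),st['contact_force'],st['eef_rot'])
E
```

```text
[ 0.52714653 -0.16084184 -0.00515772] [np.float64(-0.09703909047867054), np.float64(0.00025718717619527265)] [ 0.53482243 -0.29178783  0.30366197] [ 3.89968337e-01  9.20827053e-01  6.80837933e-05 -1.49293857e-03]
```

>>> carry_out --plan '[{"xyz":[0,0,0],"rot":[0,0,0],"grip":255},{"xyz":[0,0,0],"rot":[0,0,0],"grip":255},{"xyz":[0,0,0],"rot":[0,0,0],"grip":255},{"xyz":[0,0,0],"rot":[0,0,0],"grip":255},{"xyz":[0,0,0],"rot":[0,0,0],"grip":255},{"xyz":[0,0,0],"rot":[0,0,0],"grip":255},{"xyz":[0,0,0],"rot":[0,0,0],"grip":255},{"xyz":[0,0,0],"rot":[0,0,0],"grip":255}]' --squeeze 35

```text
clock: 13.6
tool_pos: [0.5271, -0.1606, -0.0046]
eef_rot: [0.39, 0.921, 0.0, -0.001]
contact_force: [-0.5, 0.5, 3.1]
opening: 0.174
finger_force: 34.7
```

```bash
python3 - <<'E'
from h import *
st=r.get_state();print(st['tool_pos'],tojig(st['tool_pos']),st['contact_force'],st['opening']*88, rel([*(jig(-.117,0)-T0+st['tool_pos'][:2]-(jig(-.097)-T0)),st['tool_pos'][2]],YAW+np.pi/2,st))
E
```

```text
[ 0.52706128 -0.16059455 -0.00461761] [np.float64(-0.09727599773905676), np.float64(0.0003680855837593297)] [-0.45189196  0.49131056  3.09110757] 15.335153446705766 (array([0.02, 0.  , 0.  ]), array([-0.0007, -0.0024,  0.0002]))
```

>>> carry_out --plan '[{"xyz":[0.002,0,0],"rot":[0,0,0],"grip":255},{"xyz":[0.004,0,0],"rot":[0,0,0],"grip":255},{"xyz":[0.006,0,0],"rot":[0,0,0],"grip":255},{"xyz":[0.008,0,0],"rot":[0,0,0],"grip":255},{"xyz":[0.01,0,0],"rot":[0,0,0],"grip":255},{"xyz":[0.012,0,0],"rot":[0,0,0],"grip":255},{"xyz":[0.014,0,0],"rot":[0,0,0],"grip":255},{"xyz":[0.014,0,0],"rot":[0,0,0],"grip":255}]'

```text
clock: 14.27
tool_pos: [0.518, -0.1512, -0.0046]
eef_rot: [0.39, 0.921, -0.0, -0.0]
contact_force: [4.3, -4.6, 1.7]
opening: 0.176
finger_force: 34.6
```

```bash
cat > chk.py <<'E'
from h import *
st=r.get_state();f=st['contact_force']
print(st['clock'],st['tool_pos'],tojig(st['tool_pos']),"pull N",f@[np.cos(YAW),np.sin(YAW),0],f,st['opening']*88)
# colours near guide mouth in scene camera
c=r.camera_params("scene");K=np.array([[c['fx'],0,c['cx']],[0,c['fy'],c['cy']],[0,0,1]])
P=np.array([[*jig(x),.023] for x in(-.049,-.057,-.071,-.11)])
p=cv2.projectPoints(R.from_quat(c['attitude']).inv().apply(P-c['position']),np.zeros(3),np.zeros(3),K,c['distortion'])[0].reshape(-1,2)
print(p.round(1).tolist())
im=r.snapshot("scene")[:,:,::-1];cv2.imwrite("pics/chk.png",im)
h=cv2.cvtColor(im,cv2.COLOR_BGR2HSV);x,y=p[1].astype(int)
for n,a,b in(("green",(40,90,50),(85,255,255)),("red",(170,120,60),(180,255,255)),("red2",(0,150,60),(4,255,255)),("orange",(5,150,100),(18,255,255))):
    q=np.argwhere(cv2.inRange(h[y-20:y+20,x-40:x+30],a,b));print(n,len(q),(q.mean(0)[::-1]+[x-40,y-20]).round(1) if len(q) else '')
E
python3 chk.py
```

```text
14.2667 [ 0.51799219 -0.15121734 -0.0046014 ] [np.float64(-0.11032131284670205), np.float64(0.00038243461809462503)] pull N 6.342969861418723 [ 4.33921772 -4.62768714  1.65089053] 15.496555847525682
[[373.0, 252.9], [369.3, 252.2], [363.0, 251.0], [345.4, 247.5]]
green 0 
red 0 
red2 2 [398.  245.5]
orange 0
```

>>> carry_out --plan '[{"xyz":[0.002,0,0],"rot":[0,0,0],"grip":255},{"xyz":[0.004,0,0],"rot":[0,0,0],"grip":255},{"xyz":[0.006,0,0],"rot":[0,0,0],"grip":255},{"xyz":[0.0075,0,0],"rot":[0,0,0],"grip":255},{"xyz":[0.008,0,0],"rot":[0,0,0],"grip":255},{"xyz":[0.008,0,0],"rot":[0,0,0],"grip":255},{"xyz":[0.008,0,0],"rot":[0,0,0],"grip":255}]'

```text
clock: 14.9
tool_pos: [0.5135, -0.1465, -0.0046]
eef_rot: [0.39, 0.921, -0.0, 0.0]
contact_force: [5.6, -5.3, -1.2]
opening: 0.176
finger_force: 34.4
```

```bash
python3 chk.py
```

```text
14.9 [ 0.51346373 -0.14646115 -0.00457093] [np.float64(-0.11688826835481794), np.float64(0.0004410211141652881)] pull N 7.692900791162805 [ 5.55267858 -5.33150136 -1.23927591] 15.50562046017176
[[373.0, 252.9], [369.3, 252.2], [363.0, 251.0], [345.4, 247.5]]
green 1 [372. 253.]
red 0 
red2 2 [398.  245.5]
orange 1 [374. 253.]
```

>>> carry_out --plan '[{"xyz":[0.001,0,0],"rot":[0,0,0],"grip":255},{"xyz":[0.0018,0,0],"rot":[0,0,0],"grip":255},{"xyz":[0.0018,0,0],"rot":[0,0,0],"grip":255},{"xyz":[0.0018,0,0],"rot":[0,0,0],"grip":255},{"xyz":[0.0018,0,0],"rot":[0,0,0],"grip":255},{"xyz":[0.0018,0,0],"rot":[0,0,0],"grip":255}]'

```text
clock: 15.45
tool_pos: [0.5124, -0.1454, -0.0046]
eef_rot: [0.39, 0.921, -0.0, 0.001]
contact_force: [6.6, -5.4, -1.6]
opening: 0.172
finger_force: 34.4
```

```bash
python3 chk.py; python3 - <<'E'
from h import *
im=cv2.imread("pics/chk.png")
print(im[251:256,366:378,::-1].tolist())
h=cv2.cvtColor(im,cv2.COLOR_BGR2HSV)
q=np.argwhere(cv2.inRange(h[225:285,370:445],(135,80,50),(165,255,255)));print("purple",len(q),q.mean(0)[::-1]+[370,225] if len(q) else '',q.min(0)[::-1]+[370,225],q.max(0)[::-1]+[370,225])
c=r.camera_params("scene");K=np.array([[c['fx'],0,c['cx']],[0,c['fy'],c['cy']],[0,0,1]])
P=np.array([[*jig(x),.036] for x in(-.027,.037)])
print(cv2.projectPoints(R.from_quat(c['attitude']).inv().apply(P-c['position']),np.zeros(3),np.zeros(3),K,c['distortion'])[0].reshape(-1,2))
E
```

```text
15.45 [ 0.51239475 -0.14535873 -0.00456021] [np.float64(-0.11842386119001813), np.float64(0.0004407128732567614)] pull N 8.403296946438427 [ 6.55130909 -5.35289297 -1.57569537] 15.124047161085672
[[373.0, 252.9], [369.3, 252.2], [363.0, 251.0], [345.4, 247.5]]
green 5 [371.2 253.4]
red 0 
red2 1 [398. 246.]
orange 2 [374.  252.5]
[[[117, 119, 115], [109, 111, 108], [99, 100, 98], [90, 91, 89], [82, 89, 83], [74, 94, 77], [111, 107, 74], [164, 129, 63], [111, 88, 52], [57, 52, 46], [58, 56, 56], [70, 68, 69]], [[131, 134, 129], [121, 123, 118], [109, 110, 106], [104, 107, 102], [99, 123, 102], [70, 134, 80], [120, 137, 67], [186, 148, 59], [118, 90, 47], [56, 50, 46], [62, 59, 60], [72, 70, 72]], [[126, 129, 124], [119, 120, 117], [118, 120, 116], [130, 140, 129], [132, 174, 140], [85, 179, 99], [132, 170, 70], [199, 164, 62], [120, 92, 48], [54, 49, 48], [61, 59, 60], [72, 70, 71]], [[123, 128, 126], [125, 131, 127], [137, 141, 138], [153, 165, 154], [140, 185, 151], [96, 183, 103], [146, 176, 70], [196, 162, 60], [116, 89, 49], [52, 47, 48], [57, 54, 54], [67, 63, 64]], [[127, 136, 134], [130, 138, 135], [139, 147, 144], [144, 156, 149], [125, 159, 136], [113, 159, 100], [166, 166, 70], [177, 144, 56], [99, 78, 47], [51, 47, 46], [54, 49, 49], [56, 53, 51]]]
purple 255 [397.66666667 254.10588235] [383 248] [412 261]
[[383.8515092  251.51398129]
 [413.68465157 257.25933937]]
```

Green stands at the mouth with no red showing, and the drawbar is out about 21 mm at roughly 8.4 N. The cell is pushed onto the fixed contact, so I'm handing in.

```bash
python3 -c "
from plant import r
print(r.finish_job())"
```

```text
the job is handed in; nothing more can be done
None
```

The job is handed in: the purple cell rests in both saddles, and the arm is still holding the handle with the drawbar about 21 mm out, its green ring at the mouth and no red showing.

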